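# Park the empty reel behind the keeper of a bent reel bar

### The arm

A 6-joint arm with a two-finger parallel gripper is mounted at the origin on the work surface. World frame = base frame: x ahead of the robot, y to its left, z up, the work surface at z = 0. Lengths are in m, angles in degrees, forces in N, time in s.
With the tool pointing down it reaches from about 0.4 to 0.825 m from the base axis. Payload 7 kg.
Tool frame: the origin (TCP) lies on the centre line of the jaws, within the pads' length; the fingertips stand 11 mm ahead of it and the grasp point (between the pads) lies 8 mm behind it; z points along the fingers, y is the line along which they close (so a half turn about z gives the same grasp; the last joint's range is limited). The gripper opens to 88 mm and grips with 3 to 60 N. Pads are 19 mm wide; open, the fingers measure 130 mm over their backs; the gripper's body (78 mm by 193 mm) begins 47 mm behind the grasp point.
Start: joints at [-52.821, 20.546, 0.682, 0, -70.136, -16.507], TCP at [0.238, -0.632, 0.211] pointing down, gripper open.
Joint ranges: [-176.03, 176.03], [-82.01, 121.73], [-58.28, 71.71], [-173.87, 95.51], [-174.79, -0.11], [-173.66, 173.66]. Speed limits (degrees/s): [136.94, 136.94, 172.46, 180, 180, 180].

### API

Orientations are given as [roll, pitch, yaw] about the fixed x, y, z axes, in that order (R = Rz(yaw) Ry(pitch) Rx(roll)).
In Python, from plant import r, capture, camera_model, job gives the robot as it stands.
- The arm moves only by the tool drive_tool, never from a script. Its argument "increments" is a list that holds one entry, the list of rows, each a list of 5 numbers: the gripper's target within -1 to 1 (fully open at 1, half-way at 0, shut at -1), then the shift along the tool's x, y, z scaled (see below), then the turn about the tool's z scaled (see below). In form: [[[gripper, tx, ty, tz, roll], ...]]. A call has 1 to 5 rows; each row is the pose to reach, as a shift and turn from the pose commanded when the call began, along the tool's axes at that moment, turning the shorter way round; what a row does not reach only later rows make up. The controller multiplies each number of a shift by 120 mm and each number of a turn by 360 degrees. A row lasts 1/8 s, in which the tool goes at most 62.5 mm and 10.7 degrees, less where a joint would pass 70% of its speed; a pose out of reach is approached as far as the arm can. A call with a number of a shift or a turn outside -1 to 1 is refused whole. A call with a gripper value outside its range is refused whole. The fingers move at their own pace and stop on an object; "squeeze" is the grip in N (left out, the last holds). Time passes only in rows, so rows that repeat a pose let the fingers close. It gives the time, the measured TCP pose, the force, the opening and the grip force at its end, in the units of the state.
- r.get_state(): the state, without advancing time (a new reading comes with each control period).
- capture(name): name is "side" or "top"; returns the picture (384x512x3 uint8, red, green, blue); there is no depth.
- camera_model(name): a dict with "camera_matrix" (3x3 intrinsics, pixels), "k1" (the pictures are not rectified: a ray, as slopes to the right and down, at radius r is drawn at 1 + k1 r^2 times it, then the intrinsics apply), "rvec" (rotation vector, rad) and "tvec" (3), from world to camera coordinates, as OpenCV has them. Camera axes: x right, y down, z forward; pixel columns grow to the right and rows downward; lengths in m; the calibration is good to about 2 mm. A picture is of the moment at which its call begins. camera_model takes no time and is no camera call.
- job.close_job(): hands the job in; it is judged then, once.
The state is a dict: "time_s": time; "joints": joint angles; "qd": joint speeds; "joint_torque": joint torques, N m; "tcp_pos": TCP position; "eef_rot": TCP orientation; "contact_force": force on the tool from outside, world axes, zero at the start; "moment": the same for the moment, N m; "gripper_width": finger opening in m; "gripper_force": force on a finger pad.
Only numpy, scipy, OpenCV 4.12 (cv2) and the standard library are available. Lean on these libraries where they do the work, as an engineer would, in place of code of your own. Each camera call takes 0.05 s, during which the arm holds its last target. There are 200 camera calls.

### The job

Clear the loading leg of the reel stand: slide the empty reel along the bent bar, round the bend and against the sprung end plate on the second leg, pressing that plate back until the small keeper flap drops shut behind the reel and holds it there. The stand is not fastened to the bench: work gently enough that it does not shift by more than 8 millimetres and stays flat on the bench, and leave the other things on the bench alone.

Things in the scene. Friction and masses are not known exactly. Their poses are not given: they have to be found in the camera images.
- stand: Loose reel stand, about 3 kg: grey metal base plate 230 x 230 x 14 mm; above it a level round steel bar, 10 mm diameter, centre line 125 mm over the bench, with one 90 degree bend and a 14 mm post down to the plate at each end. Origin: centre of the plate's underside, z up. A level push over about 14 N shifts it. Beside and under the bar all is free but for posts and latch unit.
- load_end (a point): Bar's centre line at the inner face of the loading end's disc (disc 40 mm across, 6 mm thick), (-83, -95, 125) mm in the stand's axes. The loading leg runs from the post at (-95, -95) along the stand's +x to (35, -95), where the bend begins.
- bend (a point): Centre of the bend's quarter circle, (35, -35, 125) mm in the stand's axes, radius 60 mm to the bar's centre line: seen from above the bar turns left from (35, -95) to (95, -35). The second leg goes on along the stand's +y to the post at (95, 95) and carries the latch unit: keeper flap, sprung end plate, clamping collar.
- reel: Empty black reel, 50 to 90 g: 24 mm wide, flanges 56 mm across, 4 mm thick, hub 28 mm, bore 19 mm. Hangs loose, centre 4.5 mm below the bar's. Origin: its centre; x along the bore, towards the far end. Starts on the loading leg. Pushed evenly on both sides of the bar it slides at under 3 N (more at keeper and end plate); pushed on one side or askew, as in the bend, it binds and drags the stand.
- keeper (a joint): One-way sprung flap, 14 x 8 mm, hinged 4 mm under the bar's centre line. The latch unit is clamped anywhere along the second leg, its place not measured: hinge at x = 95, y = 0 to 40 mm in the stand's axes. 0: hangs straight down, shut; the reel's front folds it away (under 3 N) to about 0.8 rad; it springs to 0 when the reel's trailing flange is 10 to 13 mm past the hinge.
- buffer (a joint): Sprung end plate, a steel disc 40 mm across, 4 mm thick, sliding on the bar; resting face 21 mm past the keeper's hinge. Value: how far (m) it is pressed back, along the stand's +y; 0 at rest, hard stop at 0.017. Spring 1 N at rest to 5 N at the stop. The keeper shuts at about 0.013 to 0.016; let go, the plate then pushes the reel back onto the keeper and stays pressed by about 0.004.
- cup: Bystander: red plastic cup, 64 mm diameter, 50 mm high, open at the top; origin under its centre.
- driver: Bystander: screwdriver with a black handle, 170 mm long, lying along its x axis.
- meter: Bystander: orange hand multimeter lying on its back, 140 x 75 x 32 mm; origin under its centre.
- tray: Bystander: open black plastic tray, 160 x 110 x 45 mm; origin under its centre.

How it is judged (in metres and radians):
On the way, in this order (a step that is already met when the one before it is completed fails the run):
1. the reel has come round the bend onto the second leg (x of reel in the frame of stand above 0.085 m and y of reel in the frame of stand above -0.035 m).
2. the reel folds the keeper up as it passes (value of joint keeper above 0.4 rad).
At the end, for the whole second after the job is handed in: The reel is at rest on the second leg, trapped between the shut keeper flap (below 0.2 rad) and the sprung end plate, which it keeps pressed back by over 2 mm; the stand is still and flat on the bench, its centre and its loading end within 8 mm of where they began (value of joint buffer above 0.002 m and value of joint keeper below 0.2 rad and y of reel in the frame of stand above 0.005 m and linear speed of reel below 0.02 m/s and linear speed of stand below 0.01 m/s and angle between stand's own z axis and vertical below 0.03 rad and distance of each of stand, load_end from where it was at the start of the episode below 0.008 m); the robot touches nothing.
It fails at once if the stand is dragged out of its place (centre or loading end more than 8 mm) (distance of any of stand, load_end from where it was at the start of the episode above 0.008 m).
It fails at once if the stand is tipped (angle between stand's own z axis and vertical above 0.1 rad).
It fails at once if a bystander is knocked away (more than 30 mm) (distance of any of cup, driver, meter, tray from where it was at the start of the episode above 0.03 m).
It also fails if it takes over 56 s, if anything falls off the work surface, if the arm or the gripper's body presses on something with over 40 N, if the wrist force passes 120 N, or if a joint passes its speed limit or range.

## Working session

There is one attempt and no reset: what is moved stays moved. The work goes in short steps, Python scripts to look and compute and a tool call to move; the robot and the scene stay as the last step left them, time stands still between calls to the robot, and variables do not carry over. Pictures are saved under pics/ and viewed, at most 10 in all, crops included, and the job is handed in when it is done.

Besides the shell and the picture viewer there is one more tool, called after "Request:" as name(argument=value, ...), one argument or row to a line, values as JSON. drive_tool: Moves the arm, as the interface text tells. Its arguments: {"type":"object","properties":{"increments":{"type":"array"},"squeeze":{"type":"number"}},"required":["increments"]}

```bash
ls; mkdir -p pics; python3 - <<'E'
from plant import r, capture, camera_model
import cv2,numpy as np
for n in("top","side"):
    im=capture(n); cv2.imwrite(f"pics/{n}0.png",cv2.cvtColor(im,cv2.COLOR_RGB2BGR))
    m=camera_model(n); print(n,{k:np.round(v,4).tolist() for k,v in m.items()})
print(r.get_state())
E
```

```text
pics
top {'camera_matrix': [[477.8024, 0.0, 251.6224], [0.0, 477.8024, 194.9279], [0.0, 0.0, 1.0]], 'k1': -0.0838, 'rvec': [2.1668, -2.2006, 0.1206], 'tvec': [-0.0286, 0.5596, 1.2783]}
side {'camera_matrix': [[363.1051, 0.0, 255.4886], [0.0, 363.1051, 194.2165], [0.0, 0.0, 1.0]], 'k1': -0.0872, 'rvec': [0.6758, -2.6242, 1.1087], 'tvec': [0.4959, 0.268, 1.0533]}
{'time_s': 0.1, 'joints': array([-5.28196872e+01,  2.05892537e+01,  6.39741808e-01, -1.74434378e-02,
       -7.01367431e+01, -1.65077948e+01]), 'qd': array([ 0.03660261, -0.041919  ,  0.17779985,  0.05273252,  0.01708441,
        0.06991359]), 'joint_torque': array([-1.47921295e-03, -5.84165668e+01,  2.93751812e+01,  7.01554075e+00,
        1.01598114e-02, -3.16669775e-05]), 'tcp_pos': array([ 0.23811113, -0.63111573,  0.20970108]), 'eef_rot': array([ 1.79912640e+02, -8.78835279e-03, -1.59333415e+02]), 'contact_force': array([ 0.24305565,  0.22765787, -0.38403693]), 'moment': array([ 0.02933783,  0.02132149, -0.00030738]), 'gripper_force': 0.0, 'gripper_width': 0.08740600524458424}
```

View pics/top0.png

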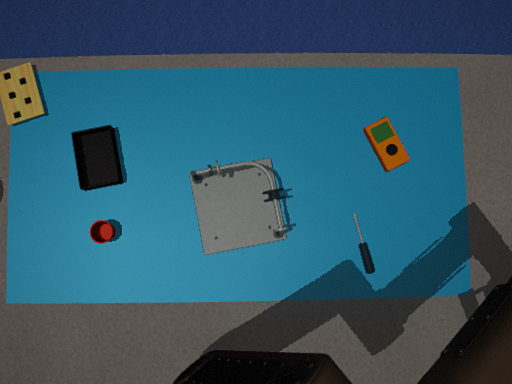

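View pics/side0.png

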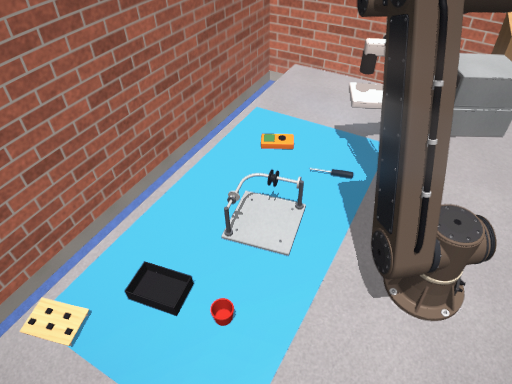

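```bash
cat > h.py <<'E'
import cv2,numpy as np
from plant import r,capture,camera_model
def ray(n,uv):
    m=camera_model(n);K=np.array(m["camera_matrix"]);k=m["k1"]
    d=cv2.undistortPoints(np.array(uv,float).reshape(-1,1,2),K,np.array([k,0,0,0,0.]))[:,0]
    R=cv2.Rodrigues(np.array(m["rvec"],float))[0];t=np.array(m["tvec"],float).ravel()
    return -R.T@t,np.c_[d,np.ones(len(d))]@R
def onz(n,uv,z):
    o,d=ray(n,uv);return o+d*((z-o[2])/d[:,2])[:,None]
def proj(n,P):
    m=camera_model(n)
    return cv2.projectPoints(np.array(P,float).reshape(-1,1,3),np.array(m["rvec"],float),np.array(m["tvec"],float),np.array(m["camera_matrix"]),np.array([m["k1"],0,0,0,0.]))[0][:,0]
E
python3 - <<'E'
from h import *
bgr=cv2.imread("pics/top0.png");hsv=cv2.cvtColor(bgr,cv2.COLOR_BGR2HSV)
crop=np.zeros(bgr.shape[:2],np.uint8);crop[140:270,175:305]=1
m=((hsv[...,1]<110)|(hsv[...,2]<70)).astype(np.uint8)*crop
m2=((hsv[...,1]<70)&(hsv[...,2]>90)).astype(np.uint8)*crop
m2=cv2.morphologyEx(m2,cv2.MORPH_CLOSE,np.ones((5,5)));
c=max(cv2.findContours(m2,0,2)[0],key=cv2.contourArea)
q=cv2.approxPolyDP(cv2.convexHull(c),6,True)[:,0];print("hull",q.tolist());print(onz("top",q,.014).round(4))
dk=((hsv[...,2]<60)).astype(np.uint8)*crop
for c in cv2.findContours(dk,0,2)[0]:
    if cv2.contourArea(c)>15: print("dark",cv2.minAreaRect(c),onz("top",[cv2.minAreaRect(c)[0]],.12).round(4))
cv2.imwrite("pics/topc.png",cv2.resize(bgr[145:265,180:300],(600,600),interpolation=cv2.INTER_CUBIC))
s=cv2.imread("pics/side0.png");cv2.imwrite("pics/sidec.png",cv2.resize(s[160:260,210:320],(660,600),interpolation=cv2.INTER_CUBIC))
E
```

```text
hull [[269, 158], [285, 238], [205, 254], [190, 174], [216, 162]]
[[ 0.6624 -0.0874  0.014 ]
 [ 0.4404 -0.1269  0.014 ]
 [ 0.4004  0.0922  0.014 ]
 [ 0.6207  0.1318  0.014 ]
 [ 0.6532  0.0597  0.014 ]]
dark ((273.81085205078125, 194.36485290527344), (10.52153491973877, 21.536266326904297), 80.53767395019531) [[ 0.5511 -0.0916  0.12  ]]
dark ((196.9310302734375, 177.3275909423828), (10.898435592651367, 8.272306442260742), 23.198591232299805) [[0.5973 0.1027 0.12  ]]
dark ((212.0, 170.0), (8.0, 10.0), 0.0) [[0.6156 0.0643 0.12  ]]
```

View pics/topc.png

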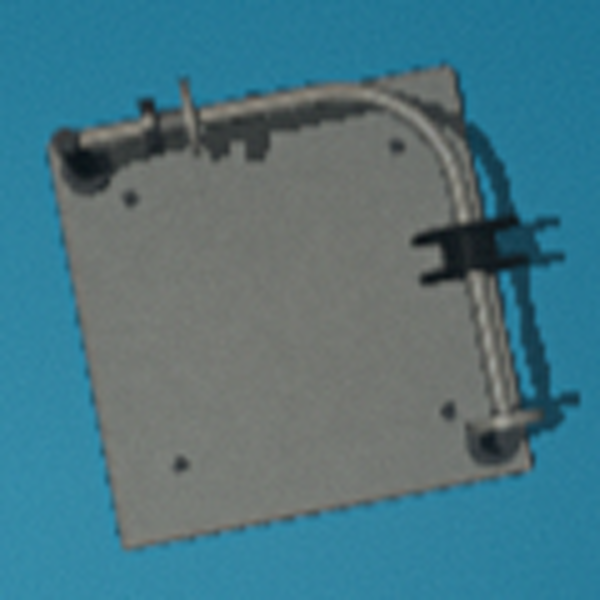

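View pics/sidec.png

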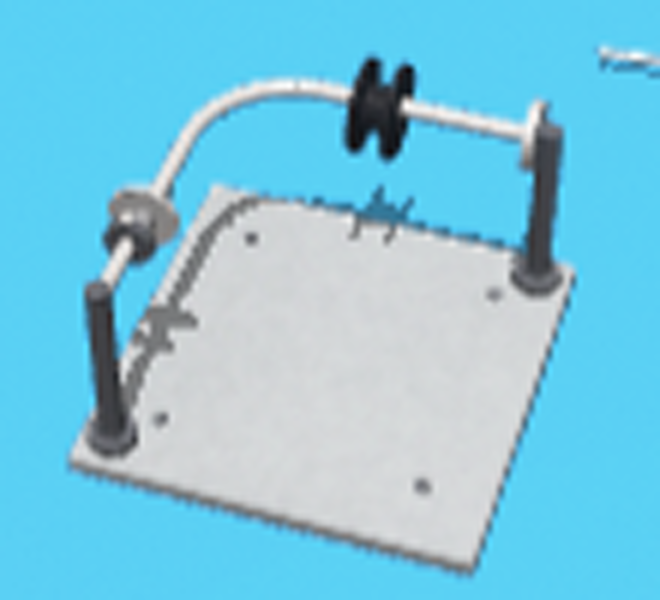

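```bash
cat >> h.py <<'E'
C=np.array([.531,.0025]);Y=np.radians(10.2)
def S2W(x,y):return C+[np.cos(Y)*x-np.sin(Y)*y,np.sin(Y)*x+np.cos(Y)*y]
def W2S(p):d=np.array(p)[:2]-C;return np.array([np.cos(Y)*d[0]+np.sin(Y)*d[1],-np.sin(Y)*d[0]+np.cos(Y)*d[1]])
E
python3 - <<'E'
from h import *
off=np.array([180,145])
pt=lambda x,y:np.array([[(x+.5)/5-.5+off[0],(y+.5)/5-.5+off[1]]])
for n,x,y,z in[("flange f L",418,240,.12),("flange f R",518,218,.12),("flange n L",425,283,.12),("flange n R",527,262,.12),("bar",508,400,.125),("bar by reel",485,300,.125),("bend mid",425,120,.125),("leg2",260,100,.125),("leg2b",110,134,.125),("buf far",183,78,.125),("buf near",197,157,.125),("collar",148,125,.125),("disc",515,418,.125)]:
    w=onz("top",pt(x,y),z)[0];print(n,w.round(4),(W2S(w)*1e3).round(1))
# side overlay of bar
s=cv2.imread("pics/side0.png")
P=[(x,-95) for x in np.linspace(-83,35,12)]+[(35+60*np.sin(a),-35-60*np.cos(a)) for a in np.linspace(0,1.57,10)]+[(95,y) for y in np.linspace(-35,95,12)]
W=[[*S2W(x/1e3,y/1e3),.125] for x,y in P]
o=[]
for n,f,(x0,y0,w,h) in(("top","pics/top0.png",(180,145,120,120)),("side","pics/side0.png",(205,155,120,120))):
    b=cv2.resize(cv2.imread(f)[y0:y0+h,x0:x0+w],(w*3,h*3))
    for u,v in proj(n,W): cv2.circle(b,(int((u-x0+.5)*3),int((v-y0+.5)*3)),1,(0,0,255),-1)
    o.append(b)
cv2.imwrite("pics/ov.png",np.hstack(o))
E
```

```text
flange f L [ 0.556  -0.0648  0.12  ] [ 12.7 -70.7]
flange f R [ 0.5664 -0.1158  0.12  ] [  13.9 -122.7]
flange n L [ 0.5341 -0.0679  0.12  ] [ -9.5 -69.9]
flange n R [ 0.544  -0.1199  0.12  ] [  -8.9 -122.7]
bar [ 0.4741 -0.1083  0.125 ] [-75.6 -99. ]
bar by reel [ 0.5246 -0.0978  0.125 ] [-24.  -97.6]
bend mid [ 0.6166 -0.0693  0.125 ] [ 71.5 -85.8]
leg2 [0.6279 0.0142 0.125 ] [97.5 -5.6]
leg2b [0.6116 0.0903 0.125 ] [94.9 72.2]
buf far [0.6398 0.0532 0.125 ] [116.   30.6]
buf near [0.5993 0.0464 0.125 ] [75.  31.1]
collar [0.616  0.0711 0.125 ] [95.8 52.4]
disc [ 0.465  -0.1116  0.125 ] [ -85.1 -100.7]
```

View pics/ov.png

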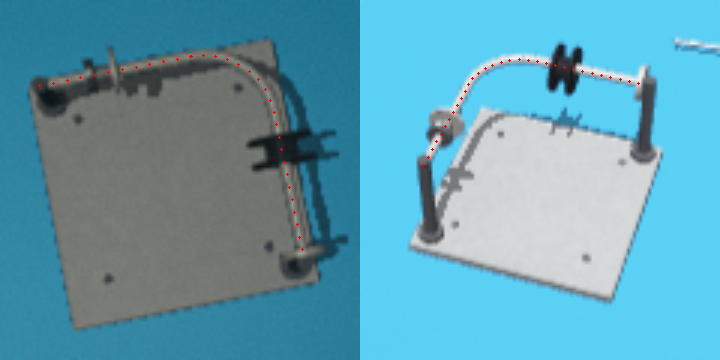

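```bash
python3 - <<'E'
from h import *
from scipy.optimize import least_squares
bgr=cv2.imread("pics/top0.png");hsv=cv2.cvtColor(bgr,cv2.COLOR_BGR2HSV).astype(float)
sat=cv2.GaussianBlur(hsv[...,1],(0,0),.7)
# plate edges: left (u crossing per row) and bottom (v crossing per col)
L=[];B=[]
def cross(a,th):
    i=np.where((a[:-1]-th)*(a[1:]-th)<0)[0]
    return None if len(i)==0 else i+(a[i]-th)/(a[i]-a[i+1])
for v in range(185,245):
    c=cross(sat[v,180:215],100)
    if c is not None:L.append((180+c[0],v))
for u in range(212,275):
    c=cross(sat[225:262,u],100)
    if c is not None:B.append((u,225+c[-1]))
val=hsv[...,2]; bar1=[];bar2=[]
for v in range(206,226):
    a=val[v,268:285]; k=int(np.argmax(a)); bar1.append((268+k,v))
for u in list(range(222,240)):
    a=val[155:175,u];k=int(np.argmax(a));bar2.append((u,155+k))
Lw=onz("top",L,.014);Bw=onz("top",B,.007);b1=onz("top",bar1,.129);b2=onz("top",bar2,.129)
for n,p in(("L",Lw),("B",Bw),("b1",b1),("b2",b2)):
    vx,vy,x,y=cv2.fitLine(p[:,:2].astype(np.float32),cv2.DIST_HUBER,0,.001,.001).ravel()
    print(n,len(p),np.degrees(np.arctan2(vy,vx)).round(2),x.round(4),y.round(4),(W2S([x,y])*1e3).round(1))
E
```

```text
L 60 10.18 0.5086 0.1146 [ -2.2 114.3]
B 63 -79.75 0.4206 -0.0309 [-114.6  -13.4]
b1 20 4.2 0.5015 -0.1121 [ -49.3 -107.6]
b2 18 -74.82 0.6346 0.0201 [105.  -1.]
```

Request:
drive_tool(
  increments=[
    [[1, -0.5, 0.41, 0, 0], [1, -1, 0.82, 0, 0], [1, -1, 0.82, 0, 0]],
  ],
)

```text
time_s: 0.48
tcp_pos: [0.3166, -0.4947, 0.2104]
eef_rot: [180.0, 0.0, -159.2]
contact_force: [1.2, -1.5, 1.0]
gripper_width: 0.0874
gripper_force: 0.0
```

Request:
drive_tool(
  increments=[
    [[1, -0.5, 0.41, 0, 0], [1, -1, 0.82, 0, 0], [1, -1, 0.82, 0, 0]],
  ],
)

```text
time_s: 0.85
tcp_pos: [0.3942, -0.3602, 0.2105]
eef_rot: [180.0, 0.0, -159.2]
contact_force: [0.0, 0.6, 0.6]
gripper_width: 0.0874
gripper_force: 0.0
```

Request:
drive_tool(
  increments=[
    [[1, -0.5, 0.41, 0, 0], [1, -1, 0.82, 0, 0], [1, -1, 0.82, 0, 0]],
  ],
)

```text
time_s: 1.23
tcp_pos: [0.4718, -0.2258, 0.2104]
eef_rot: [180.0, 0.0, -159.2]
contact_force: [0.5, -0.1, 0.6]
gripper_width: 0.0876
gripper_force: 0.0
```

Request:
drive_tool(
  increments=[
    [[1, -0.4, 0.31, 0, 0], [1, -0.8, 0.65, 0, 0.029], [1, -1, 0.81, 0, 0.029], [1, -1, 0.81, 0, 0.029], [1, -1, 0.81, 0, 0.029]],
  ],
)

```text
time_s: 1.85
tcp_pos: [0.5484, -0.095, 0.2102]
eef_rot: [180.0, -0.1, -169.7]
contact_force: [-1.0, 0.3, -0.1]
gripper_width: 0.0877
gripper_force: 0.0
```

Request:
drive_tool(
  increments=[
    [[1, -0.018, 0.02, 0.2, 0], [1, -0.018, 0.02, 0.4, 0], [1, -0.018, 0.02, 0.6, 0], [1, -0.018, 0.02, 0.81, 0], [1, -0.018, 0.02, 0.81, 0]],
  ],
)

```text
time_s: 2.48
tcp_pos: [0.5486, -0.0934, 0.1118]
eef_rot: [180.0, -0.2, -169.9]
contact_force: [-0.6, -0.2, -0.0]
gripper_width: 0.0876
gripper_force: 0.0
```

```bash
python3 - <<'E'
from h import *
a=capture("side")[140:220,220:330];b=capture("top")[145:265,180:300]
f=lambda x:cv2.cvtColor(cv2.resize(x,(400,400*x.shape[0]//x.shape[1]),interpolation=cv2.INTER_CUBIC),cv2.COLOR_RGB2BGR)
a,b=f(a),f(b);o=np.zeros((400,800,3),np.uint8);o[:a.shape[0],:400]=a;o[:,400:]=b
cv2.imwrite("pics/p1.png",o);s=r.get_state();print(s["tcp_pos"],s["contact_force"])
E
```

```text
[ 0.55062802 -0.09296763  0.11413413] [-0.01267131 -0.7800987   0.12473422]
```

View pics/p1.png

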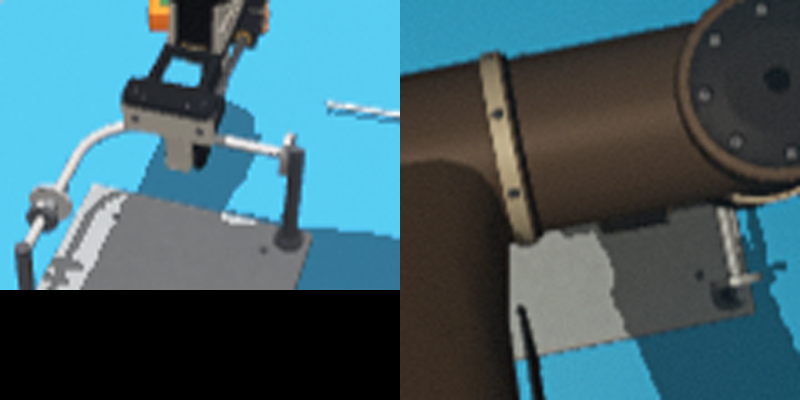

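Request:
drive_tool(
  increments=[
    [[1, 0.12, 0.008, 0, 0], [1, 0.24, 0.008, 0.01, 0], [-0.18, 0.24, 0.008, 0.01, 0], [-0.18, 0.24, 0.008, 0.01, 0], [-0.18, 0.24, 0.008, 0.01, 0]],
  ],
)

```text
time_s: 3.2
tcp_pos: [0.5224, -0.0963, 0.1123]
eef_rot: [-180.0, 0.0, -169.8]
contact_force: [0.0, -0.6, -0.6]
gripper_width: 0.063
gripper_force: 0.0
```

```bash
cat >> h.py <<'E'
def st(n=25):
    import time
    s=r.get_state();return s
def pose(s):
    """tool (x,y) for reel path length s (m) from stand x=0 on leg 1; returns stand x,y,phi"""
    A=.060*np.pi/2
    if s<.035: x,y,p=s,-.095,0.
    elif s<.035+A: p=(s-.035)/.06; x,y=.035+.06*np.sin(p),-.035-.06*np.cos(p)
    else: p=np.pi/2;x,y=.095,-.035+s-.035-A
    return x,y,p
def rows(ss,back=.0215,dx=.0005,dy=-.0015,z=.1125):
    q=r.get_state();T=q["tcp_pos"];psi=np.radians(q["eef_rot"][2])
    ex=np.array([np.cos(psi),np.sin(psi)]);ey=np.array([np.sin(psi),-np.cos(psi)])
    print("tcp stand",(W2S(T)*1e3).round(1),"z",T[2].round(4),"F",q["contact_force"].round(1),"w",round(q["gripper_width"],4))
    for s in ss:
        x,y,p=pose(s);w=S2W(x-back*np.cos(p)+dx,y-back*np.sin(p)+dy);d=w-T[:2]
        t=(p+Y-np.pi-psi);t=(t+np.pi)%(2*np.pi)-np.pi
        print(round(s,3),[round(v,3) for v in(d@ex/.12,d@ey/.12,(T[2]-z)/.12,-t/2/np.pi)])
E
python3 - <<'E'
from h import *
rows([0,.008,.016,.024,.032])
E
```

```text
tcp stand [-26.  -95.7] z 0.1123 F [ 0.  -0.6 -0.6] w 0.063
0 [np.float64(-0.041), np.float64(-0.007), np.float64(-0.001), np.float64(0.0)]
0.008 [np.float64(-0.108), np.float64(-0.007), np.float64(-0.001), np.float64(0.0)]
0.016 [np.float64(-0.175), np.float64(-0.007), np.float64(-0.001), np.float64(0.0)]
0.024 [np.float64(-0.241), np.float64(-0.007), np.float64(-0.001), np.float64(0.0)]
0.032 [np.float64(-0.308), np.float64(-0.007), np.float64(-0.001), np.float64(0.0)]
```

Request:
drive_tool(
  increments=[
    [[-0.18, 0, 0, 0, 0], [-0.18, 0, 0, 0, 0], [-0.18, 0, 0, 0, 0], [-0.18, 0, 0, 0, 0]],
  ],
)

```text
time_s: 3.7
tcp_pos: [0.522, -0.0964, 0.1121]
eef_rot: [-180.0, -0.0, -169.8]
contact_force: [-0.2, -0.1, -0.3]
gripper_width: 0.0364
gripper_force: 0.0
```

Request:
drive_tool(
  increments=[
    [[-0.18, -0.05, -0.007, 0, 0], [-0.18, -0.11, -0.007, 0, 0], [-0.18, -0.175, -0.007, 0, 0], [-0.18, -0.24, -0.007, 0, 0], [-0.18, -0.31, -0.007, 0, 0]],
  ],
)

```text
time_s: 4.32
tcp_pos: [0.5593, -0.0905, 0.1121]
eef_rot: [-180.0, -0.0, -169.8]
contact_force: [-0.9, -0.2, 0.5]
gripper_width: 0.0358
gripper_force: 0.3
```

```bash
python3 - <<'E'
from h import *
a=capture("side")[140:220,210:320]
cv2.imwrite("pics/p2.png",cv2.cvtColor(cv2.resize(a,(550,400),interpolation=cv2.INTER_CUBIC),cv2.COLOR_RGB2BGR))
rows([.038,.044,.050,.056,.062])
E
```

```text
tcp stand [ 12.5 -96.6] z 0.1121 F [2.3 0.  0.6] w 0.0359
0.038 [np.float64(-0.038), np.float64(-0.008), np.float64(-0.003), np.float64(-0.008)]
0.044 [np.float64(-0.089), np.float64(-0.021), np.float64(-0.003), np.float64(-0.024)]
0.05 [np.float64(-0.142), np.float64(-0.028), np.float64(-0.003), np.float64(-0.04)]
0.056 [np.float64(-0.195), np.float64(-0.031), np.float64(-0.003), np.float64(-0.056)]
0.062 [np.float64(-0.248), np.float64(-0.028), np.float64(-0.003), np.float64(-0.071)]
```

View pics/p2.png

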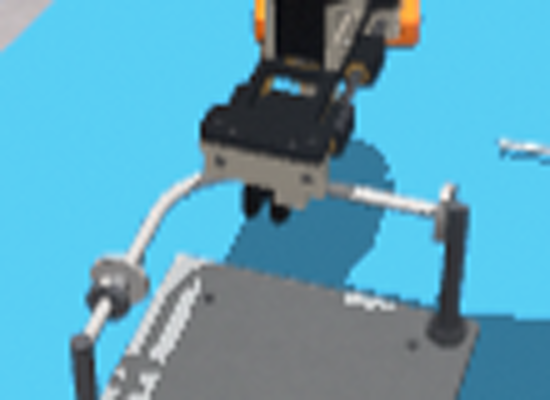

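Request:
drive_tool(
  increments=[
    [[-0.18, -0.038, -0.008, 0, -0.008], [-0.18, -0.089, -0.02, 0, -0.024], [-0.18, -0.142, -0.028, 0, -0.04], [-0.18, -0.195, -0.03, 0, -0.056], [-0.18, -0.248, -0.028, 0, -0.071]],
  ],
)

```text
time_s: 5.0
tcp_pos: [0.589, -0.0886, 0.112]
eef_rot: [180.0, -0.0, -144.0]
contact_force: [-0.4, -0.4, -0.5]
gripper_width: 0.0362
gripper_force: 0.2
```

```bash
python3 - <<'E'
from h import *
a=capture("side")[140:260,210:320]
cv2.imwrite("pics/p3.png",cv2.cvtColor(cv2.resize(a,(550,600),interpolation=cv2.INTER_CUBIC),cv2.COLOR_RGB2BGR))
rows([.068,.074,.080,.086,.092])
print(r.get_state()["moment"])
E
```

```text
tcp stand [ 41.7 -99.9] z 0.1121 F [ 1.3 -0.3  0.5] w 0.0359
0.068 [np.float64(-0.055), np.float64(-0.017), np.float64(-0.004), np.float64(-0.015)]
0.074 [np.float64(-0.107), np.float64(-0.028), np.float64(-0.004), np.float64(-0.031)]
0.08 [np.float64(-0.16), np.float64(-0.033), np.float64(-0.004), np.float64(-0.047)]
0.086 [np.float64(-0.213), np.float64(-0.033), np.float64(-0.004), np.float64(-0.063)]
0.092 [np.float64(-0.265), np.float64(-0.028), np.float64(-0.004), np.float64(-0.079)]
[ 0.06718142 -0.16549815  0.01318039]
```

View pics/p3.png

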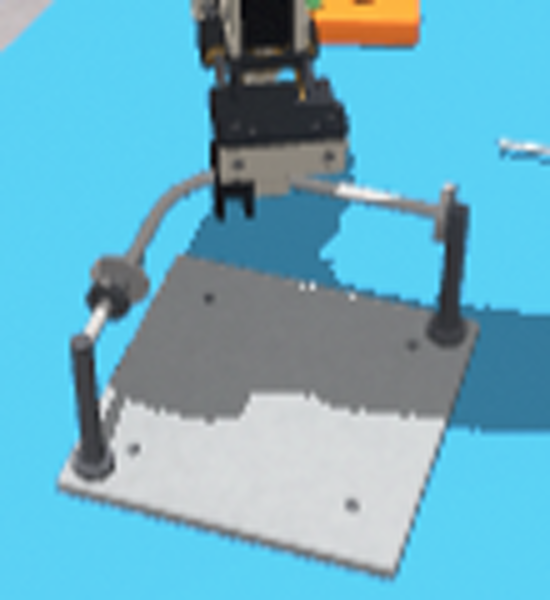

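Request:
drive_tool(
  increments=[
    [[-0.18, -0.055, -0.017, 0, -0.015], [-0.18, -0.107, -0.028, 0, -0.031], [-0.18, -0.16, -0.033, 0, -0.047], [-0.18, -0.213, -0.033, 0, -0.063], [-0.18, -0.265, -0.028, 0, -0.079]],
  ],
)

```text
time_s: 5.68
tcp_pos: [0.6166, -0.0727, 0.1121]
eef_rot: [180.0, -0.0, -115.7]
contact_force: [0.4, -0.8, -0.4]
gripper_width: 0.036
gripper_force: 0.2
```

```bash
cat >> h.py <<'E'
def shift():
    """pixel shift of the stand's load-end post foot / near plate corner in the side view since the start"""
    a=cv2.cvtColor(capture("side"),cv2.COLOR_RGB2GRAY);b=cv2.imread("pics/side0.png",0)
    for u,v,w,h in((280,235,18,18),(220,225,22,14),(295,196,14,16)):
        t=b[v:v+h,u:u+w];R=cv2.matchTemplate(a[v-6:v+h+6,u-6:u+w+6],t,cv2.TM_CCOEFF_NORMED)
        _,m,_,p=cv2.minMaxLoc(R);print("shift px",p[0]-6,p[1]-6,round(m,2))
E
python3 - <<'E'
from h import *
shift();rows([.098,.104,.110,.116,.122])
E
```

```text
shift px 0 0 1.0
shift px 0 0 1.0
shift px 0 0 0.75
tcp stand [ 71.6 -88.8] z 0.1121 F [0.1 0.5 0.3] w 0.0357
0.098 [np.float64(-0.052), np.float64(-0.017), np.float64(-0.004), np.float64(-0.016)]
0.104 [np.float64(-0.104), np.float64(-0.027), np.float64(-0.004), np.float64(-0.032)]
0.11 [np.float64(-0.157), np.float64(-0.032), np.float64(-0.004), np.float64(-0.048)]
0.116 [np.float64(-0.21), np.float64(-0.032), np.float64(-0.004), np.float64(-0.064)]
0.122 [np.float64(-0.262), np.float64(-0.026), np.float64(-0.004), np.float64(-0.08)]
```

Request:
drive_tool(
  increments=[
    [[-0.18, -0.052, -0.017, 0, -0.016], [-0.18, -0.104, -0.027, 0, -0.032], [-0.18, -0.157, -0.032, 0, -0.048], [-0.18, -0.21, -0.032, 0, -0.064], [-0.18, -0.262, -0.026, 0, -0.08]],
  ],
)

```text
time_s: 6.35
tcp_pos: [0.6329, -0.0457, 0.1121]
eef_rot: [180.0, -0.0, -87.0]
contact_force: [0.0, -0.3, 0.4]
gripper_width: 0.0357
gripper_force: 0.1
```

```bash
python3 - <<'E'
from h import *
shift();rows([.128,.130,.134,.138,.142])
E
```

```text
shift px 0 0 1.0
shift px 0 0 0.85
shift px 0 0 0.77
tcp stand [ 92.2 -65. ] z 0.1121 F [-0.2  0.5 -0.3] w 0.036
0.128 [np.float64(-0.05), np.float64(-0.018), np.float64(-0.003), np.float64(-0.016)]
0.13 [np.float64(-0.067), np.float64(-0.02), np.float64(-0.003), np.float64(-0.019)]
0.134 [np.float64(-0.1), np.float64(-0.016), np.float64(-0.003), np.float64(-0.019)]
0.138 [np.float64(-0.133), np.float64(-0.012), np.float64(-0.003), np.float64(-0.019)]
0.142 [np.float64(-0.167), np.float64(-0.008), np.float64(-0.003), np.float64(-0.019)]
```

Request:
drive_tool(
  increments=[
    [[-0.18, -0.05, -0.018, 0, -0.016], [-0.18, -0.083, -0.018, 0, -0.02], [-0.18, -0.117, -0.014, 0, -0.02], [-0.18, -0.15, -0.01, 0, -0.02], [-0.18, -0.167, -0.008, 0, -0.02]],
  ],
)

```text
time_s: 7.02
tcp_pos: [0.6327, -0.0255, 0.1122]
eef_rot: [180.0, 0.0, -79.8]
contact_force: [-0.2, -0.7, -0.3]
gripper_width: 0.0359
gripper_force: 0.1
```

```bash
python3 - <<'E'
from h import *
a=capture("side")[140:260,210:320]
cv2.imwrite("pics/p4.png",cv2.cvtColor(cv2.resize(a,(550,600),interpolation=cv2.INTER_CUBIC),cv2.COLOR_RGB2BGR))
shift();print([round(pose(s)[1],4) for s in(.142,.15)]);rows([.146,.150,.154,.158,.162])
E
```

```text
shift px 0 0 1.0
shift px 0 0 0.73
shift px 0 0 0.8
[-0.0222, -0.0142]
tcp stand [ 95.2 -45.6] z 0.1122 F [ 0.2 -0.1  0.2] w 0.0356
0.146 [np.float64(-0.036), np.float64(-0.003), np.float64(-0.002), np.float64(0.0)]
0.15 [np.float64(-0.069), np.float64(-0.003), np.float64(-0.002), np.float64(0.0)]
0.154 [np.float64(-0.103), np.float64(-0.003), np.float64(-0.002), np.float64(0.0)]
0.158 [np.float64(-0.136), np.float64(-0.003), np.float64(-0.002), np.float64(0.0)]
0.162 [np.float64(-0.169), np.float64(-0.003), np.float64(-0.002), np.float64(0.0)]
```

View pics/p4.png

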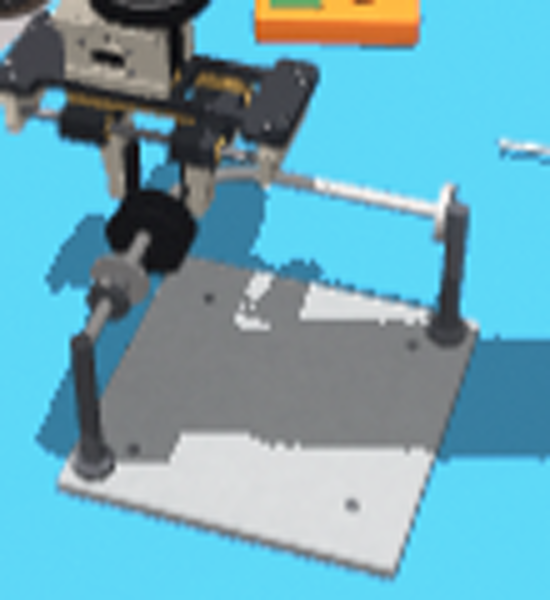

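Request:
drive_tool(
  increments=[
    [[-0.18, -0.035, -0.003, 0, 0], [-0.18, -0.07, -0.003, 0, 0], [-0.18, -0.1, -0.003, 0, 0], [-0.18, -0.135, -0.003, 0, 0], [-0.18, -0.17, -0.003, 0, 0]],
  ],
)

```text
time_s: 7.75
tcp_pos: [0.6296, -0.0056, 0.1124]
eef_rot: [-180.0, -0.0, -79.8]
contact_force: [1.0, -3.0, 2.0]
gripper_width: 0.0358
gripper_force: 1.4
```

Request:
drive_tool(
  increments=[
    [[-0.18, -0.025, 0, 0, 0], [-0.18, -0.05, 0, 0, 0], [-0.18, -0.075, 0, 0, 0], [-0.18, -0.1, 0, 0, 0], [-0.18, -0.125, 0, 0, 0]],
  ],
)

```text
time_s: 8.38
tcp_pos: [0.6268, 0.0094, 0.1121]
eef_rot: [180.0, -0.0, -79.8]
contact_force: [0.4, -3.0, 2.0]
gripper_width: 0.0364
gripper_force: 1.8
```

```bash
python3 - <<'E'
from h import *
shift();rows([.189,.192,.195,.196])
for i in range(6):
    capture("side");print(r.get_state()["contact_force"].round(1))
E
```

```text
shift px 0 0 0.87
shift px 0 0 0.94
shift px 0 0 0.86
tcp stand [95.5 -9.9] z 0.1121 F [ 0.1 -2.7  1.5] w 0.0357
0.189 [np.float64(-0.097), np.float64(0.0), np.float64(-0.003), np.float64(0.0)]
0.192 [np.float64(-0.122), np.float64(0.0), np.float64(-0.003), np.float64(0.0)]
0.195 [np.float64(-0.147), np.float64(0.0), np.float64(-0.003), np.float64(0.0)]
0.196 [np.float64(-0.155), np.float64(0.0), np.float64(-0.003), np.float64(0.0)]
[ 1.2 -1.7  2.4]
[ 0.7 -1.9  1.5]
[-0.4 -1.3  1. ]
[0.4 0.2 0.6]
[ 0.6 -1.1  0.1]
[ 0.4 -0.7 -0.2]
```

Request:
drive_tool(
  increments=[
    [[-0.18, -0.025, 0, 0, 0], [-0.18, -0.05, 0, 0, 0], [-0.18, -0.075, 0, 0, 0], [-0.18, -0.1, 0, 0, 0], [-0.18, -0.12, 0, 0, 0]],
  ],
)

```text
time_s: 9.35
tcp_pos: [0.6242, 0.023, 0.1121]
eef_rot: [180.0, -0.0, -79.8]
contact_force: [2.0, -6.6, -0.6]
gripper_width: 0.0361
gripper_force: 3.2
```

```bash
cat > f.py <<'E'
from h import *
shift();rows([.195])
F=[]
for i in range(8): capture("side");F.append(r.get_state()["contact_force"])
print("meanF",np.mean(F,0).round(2))
E
python3 f.py
```

```text
shift px -1 3 0.56
shift px 0 0 0.9
shift px 0 0 0.96
tcp stand [95.4  3.9] z 0.1121 F [ 1.5 -6.  -0.5] w 0.0361
0.195 [np.float64(-0.032), np.float64(-0.001), np.float64(-0.004), np.float64(0.0)]
meanF [ 1.55 -5.19 -0.55]
```

Request:
drive_tool(
  increments=[
    [[-0.18, -0.008, 0, 0, 0], [-0.18, -0.016, 0, 0, 0], [-0.18, -0.025, 0, 0, 0], [-0.18, -0.025, 0, 0, 0]],
  ],
)

```text
time_s: 10.3
tcp_pos: [0.6237, 0.026, 0.112]
eef_rot: [180.0, -0.0, -79.8]
contact_force: [1.4, -5.3, -0.1]
gripper_width: 0.036
gripper_force: 2.8
```

```bash
python3 f.py
```

```text
shift px -1 3 0.54
shift px 0 0 0.9
shift px 0 0 1.0
tcp stand [95.4  6.7] z 0.112 F [ 1.7 -4.9  0.1] w 0.036
0.195 [np.float64(-0.009), np.float64(-0.001), np.float64(-0.004), np.float64(0.0)]
meanF [ 1.49 -5.37 -0.54]
```

Request:
drive_tool(
  increments=[
    [[-0.18, -0.006, 0, 0, 0], [-0.18, -0.013, 0, 0, 0], [-0.18, -0.013, 0, 0, 0]],
  ],
)

```text
time_s: 11.12
tcp_pos: [0.6234, 0.0276, 0.112]
eef_rot: [180.0, -0.0, -79.8]
contact_force: [1.9, -5.9, -1.1]
gripper_width: 0.0357
gripper_force: 2.8
```

```bash
python3 f.py
```

```text
shift px -1 3 0.49
shift px 0 0 0.9
shift px 0 0 1.0
tcp stand [95.4  8.3] z 0.112 F [ 1.7 -6.1 -0.8] w 0.0356
0.195 [np.float64(0.004), np.float64(-0.001), np.float64(-0.004), np.float64(0.0)]
meanF [ 1.64 -5.29 -0.61]
```

Request:
drive_tool(
  increments=[
    [[-0.18, -0.006, 0, 0, 0], [-0.18, -0.013, 0, 0, 0], [-0.18, -0.013, 0, 0, 0]],
  ],
)

```text
time_s: 11.95
tcp_pos: [0.6231, 0.029, 0.112]
eef_rot: [180.0, -0.0, -79.8]
contact_force: [1.9, -5.1, -1.5]
gripper_width: 0.0361
gripper_force: 3.0
```

```bash
python3 f.py
```

```text
shift px -2 6 0.48
shift px 0 0 0.9
shift px 0 0 1.0
tcp stand [95.4  9.8] z 0.112 F [ 2.  -6.4 -1.1] w 0.0361
0.195 [np.float64(0.017), np.float64(-0.001), np.float64(-0.004), np.float64(0.0)]
meanF [ 1.53 -5.75 -0.51]
```

Request:
drive_tool(
  increments=[
    [[-0.18, -0.005, 0, 0, 0], [-0.18, -0.01, 0, 0, 0], [-0.18, -0.01, 0, 0, 0]],
  ],
)

```text
time_s: 12.78
tcp_pos: [0.6229, 0.0301, 0.112]
eef_rot: [180.0, -0.0, -79.8]
contact_force: [1.9, -6.5, -1.1]
gripper_width: 0.0359
gripper_force: 3.2
```

```bash
python3 f.py; python3 - <<'E'
from h import *
a=capture("side")[170:250,210:290]
cv2.imwrite("pics/p5.png",cv2.cvtColor(cv2.resize(a,(600,600),interpolation=cv2.INTER_CUBIC),cv2.COLOR_RGB2BGR))
E
```

```text
shift px -2 6 0.48
shift px 0 0 0.9
shift px 0 0 1.0
tcp stand [95.4 10.9] z 0.112 F [ 2.5 -6.4 -0.4] w 0.036
0.195 [np.float64(0.026), np.float64(-0.001), np.float64(-0.004), np.float64(0.0)]
meanF [ 1.77 -5.99 -0.88]
```

View pics/p5.png

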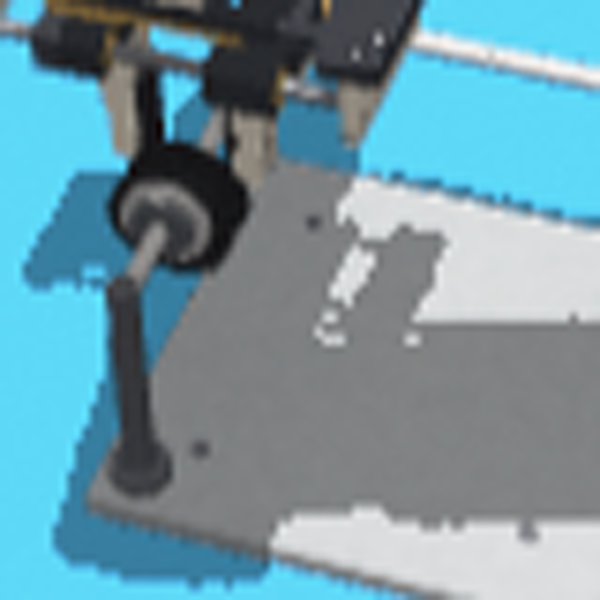

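Request:
drive_tool(
  increments=[
    [[-0.18, -0.005, 0, 0, 0], [-0.18, -0.01, 0, 0, 0], [-0.18, -0.01, 0, 0, 0]],
  ],
)

```text
time_s: 13.65
tcp_pos: [0.6228, 0.0304, 0.112]
eef_rot: [180.0, -0.1, -79.8]
contact_force: [3.3, -10.2, -1.5]
gripper_width: 0.0359
gripper_force: 5.1
```

```bash
python3 f.py
```

```text
shift px -2 6 0.48
shift px 0 0 0.89
shift px 0 0 1.0
tcp stand [95.3 11.2] z 0.112 F [ 2.6 -9.3 -2.4] w 0.0363
0.195 [np.float64(0.029), np.float64(-0.002), np.float64(-0.004), np.float64(0.0)]
meanF [ 3.07 -9.61 -1.23]
```

Request:
drive_tool(
  increments=[
    [[-0.18, 0.03, 0, 0, 0], [-0.18, 0.06, 0, 0, 0], [-0.18, 0.09, 0, 0, 0], [-0.18, 0.12, 0, 0, 0], [-0.18, 0.15, 0, 0, 0]],
  ],
)

```text
time_s: 14.72
tcp_pos: [0.626, 0.0142, 0.1122]
eef_rot: [-180.0, 0.0, -79.8]
contact_force: [-0.2, 0.3, 0.3]
gripper_width: 0.0356
gripper_force: 0.0
```

```bash
python3 f.py;python3 - <<'E'
from h import *
g=capture("side");cv2.imwrite("pics/q.png",cv2.cvtColor(g,cv2.COLOR_RGB2BGR))
# reel in side view: dark blob vs projections
hs=cv2.cvtColor(g,cv2.COLOR_RGB2HSV);m=(hs[...,2]<50).astype(np.uint8)[185:212,215:252]
c=max(cv2.findContours(m,0,2)[0],key=cv2.contourArea);x,y,w,h=cv2.boundingRect(c);print("dark",x+215,y+185,w,h,"bottom")
for yy in(.015,.0195,.025,.0315):
  print(yy,proj("side",[[*S2W(.0955,yy+.012),.0925],[*S2W(.0675,yy+.012),.1205]]).round(1).tolist())
E
```

```text
shift px 0 1 0.77
shift px 0 0 0.93
shift px 0 0 0.89
tcp stand [95.6 -5.6] z 0.1122 F [-0.2 -0.7  0.1] w 0.0359
0.195 [np.float64(-0.111), np.float64(0.001), np.float64(-0.002), np.float64(0.0)]
meanF [ 0.2  -0.38  0.07]
dark 226 185 19 18 bottom
0.015 [[234.4, 202.1], [242.0, 197.8]]
0.0195 [[233.9, 203.0], [241.5, 198.8]]
0.025 [[233.2, 204.2], [240.9, 199.9]]
0.0315 [[232.5, 205.5], [240.2, 201.3]]
```

Request:
drive_tool(
  increments=[
    [[-0.18, 0.06, 0, 0, 0], [-0.18, 0.12, 0, 0, 0], [-0.18, 0.12, 0, -0.3, 0], [-0.18, 0.12, 0, -0.7, 0], [-0.18, 0.12, 0, -1, 0]],
  ],
)

```text
time_s: 15.85
tcp_pos: [0.629, -0.0008, 0.2343]
eef_rot: [-179.9, -0.0, -79.8]
contact_force: [0.5, -0.7, -0.1]
gripper_width: 0.0358
gripper_force: 0.0
```

Request:
drive_tool(
  increments=[
    [[-0.18, 0.2, 0.0, -0.3, 0], [-0.18, 0.5, 0.4, -0.3, 0], [-0.18, 0.8, 0.8, -0.3, 0], [-0.18, 1, 1, -0.3, 0], [-0.18, 1, 1, -0.3, 0]],
  ],
)

```text
time_s: 16.48
tcp_pos: [0.5304, -0.1417, 0.2689]
eef_rot: [-179.9, -0.0, -79.9]
contact_force: [1.0, 1.0, 1.4]
gripper_width: 0.0359
gripper_force: 0.0
```

Request:
drive_tool(
  increments=[
    [[-0.18, 0.4, 0, 0, 0], [-0.18, 0.8, 0, 0, 0], [-0.18, 1, 0, 0, 0], [-0.18, 1, 0, 0, 0], [-0.18, 1, 0, 0, 0]],
  ],
)

```text
time_s: 17.1
tcp_pos: [0.5532, -0.2572, 0.2678]
eef_rot: [180.0, 0.0, -79.8]
contact_force: [-0.2, 1.0, 1.0]
gripper_width: 0.0358
gripper_force: 0.0
```

```bash
python3 - <<'E'
from h import *
shift()
for n in("top","side"):cv2.imwrite(f"pics/e_{n}.png",cv2.cvtColor(capture(n),cv2.COLOR_RGB2BGR))
b=cv2.imread("pics/e_top.png");b0=cv2.imread("pics/top0.png")
# brightness profile just to the far side (stand x=+110) of leg 2, above flange/plate, along y
for x in(.112,.080):
  ys=np.arange(0,.064,.002);uv=proj("top",[[*S2W(x,y),.125] for y in ys])
  for nm,i in(("0",b0),("1",b)):
    v=cv2.remap(cv2.cvtColor(i,cv2.COLOR_BGR2HSV)[...,1 if x>.1 else 2],uv[:,0].astype(np.float32).reshape(1,-1),uv[:,1].astype(np.float32).reshape(1,-1),cv2.INTER_LINEAR)
    print(x,nm,v.ravel().tolist())
s=r.get_state();print(s["time_s"],s["tcp_pos"])
E
```

```text
shift px 0 0 1.0
shift px 0 0 1.0
shift px 0 0 0.95
0.112 0 [190, 190, 189, 189, 188, 191, 191, 188, 188, 189, 189, 188, 188, 185, 136, 70, 38, 146, 187, 193, 189, 189, 189, 188, 186, 184, 183, 186, 189, 190, 187, 186]
0.112 1 [178, 185, 185, 186, 177, 151, 149, 179, 186, 186, 185, 184, 183, 187, 176, 126, 38, 14, 72, 141, 185, 187, 186, 186, 187, 185, 181, 182, 184, 185, 184, 185]
0.08 0 [62, 61, 61, 66, 74, 77, 80, 66, 59, 59, 61, 59, 62, 71, 83, 76, 85, 94, 95, 81, 84, 90, 95, 92, 71, 72, 76, 73, 59, 64, 69, 74]
0.08 1 [72, 80, 81, 77, 61, 37, 38, 52, 61, 64, 60, 52, 54, 62, 63, 35, 46, 78, 106, 111, 112, 119, 123, 117, 92, 93, 97, 94, 77, 80, 90, 98]
17.25 [ 0.55322527 -0.25678483  0.26836656]
```

```bash
python3 -c "
from plant import job
print(job.close_job())"
```

```text
the job is handed in; nothing more can be done
None
```

I slid the reel round the bend and pressed the end plate to its stop. With the arm backed off, the pictures show the plate still pressed about 4 mm, as it would be with the keeper shut, and no visible stand shift; the job is handed in with no verdict returned.

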